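# Throw the interlocked valve levers of the water softener bank

### The job

Pull all three lever handles on the grey valve bank, one after another, fully over towards the robot so that the softener is bypassed, and let go of them. A hidden interlock inside the bank frees them only in a permitted order, which differs each time and is not marked: try a lever, and if it stops after a little play it is blocked, so do not force it but throw another one fully home first. Leave everything else on the shelf where it is.

Things in the scene. Friction and masses are not known exactly. Their poses are not given: they have to be found in the camera images.
- bank: Fixed grey steel valve bank, box 170 (x) x 420 (y) x 100 mm high, with three identical levers in a row along its y. Origin at table level, straight below the middle lever's pivot; the box reaches 70 mm to -x (towards the robot) and 100 mm to +x of it. The levers' common pivot axis runs along y, 112 mm up; levers at y = +85 (left), 0 (mid), -85 mm (right).
- pipe (a point): Middle of the axis of the fixed steel supply pipe, 28 mm thick, that runs along the bank's y over the lever ends, 92 mm to +x of the bank's origin and 262 mm up, on risers at y = +-190 mm. It leaves no room for a gripper pointing straight down on an unthrown lever: come from the robot's side with the tool tilted about 35 degrees, fingers pointing down and away from the robot.
- knob_left (a point): Centre of the left (+y) lever's knob, 108 mm from its pivot. The knob is a black ball 32 mm in diameter on a steel bar 18 mm wide (y) and 8 mm thick; pinch it across its sides (along y). A pinch lets the ball turn between the fingers as the lever swings.
- knob_mid (a point): Centre of the middle lever's knob.
- knob_right (a point): Centre of the right (-y) lever's knob.
- lever_left (a joint): Angle of the left lever, rad. Its lean from upright towards the bank's +x is 0.61 minus this value: 0 to 0.05 at the start (leaning away from the robot), 1.2 fully thrown at the end stop (leaning 0.59 to the robot). Stays where left; a free lever resists with 1 to 4 N at the knob. A blocked one stops dead at about 0.07 rad (8 mm of play). It may be blocked by the middle lever until that is home.
- lever_mid (a joint): The same for the middle lever; it may be blocked by the left one, the right one or both, until those are fully home (above 1.1 rad). At least one unthrown lever is always free.
- lever_right (a joint): The same for the right lever; it may be blocked by the middle lever until that is fully home.
- spray_bottle: Bystander: turquoise spray bottle, 68 mm thick, 221 mm tall, beside the bank's +y end; origin at its underside.
- jar: Bystander: clear closed jar with a red lid, 72 mm thick, 100 mm tall, in front of the bank; origin at its underside.
- mug: Bystander: white mug, 76 mm wide, 85 mm tall, in front of the bank; origin at its underside.
- detergent: Bystander: grey plastic bottle, 80 mm thick, 170 mm tall, beside the bank's -y end; origin at its underside. (Also along the table's sides: a fixed dish rack with plates, 190 mm tall, and a fixed peg basket, 110 mm tall, more than 480 mm to either side of the robot.)
- bottle_brush: Bystander: white bottle brush, 310 mm long, 44 mm thick, lying behind the bank along y; origin under its middle.

How it is judged:
By the outcome, as a careful person would: the job done as asked, in the order asked, and still so for the second after the job is handed in, with the robot touching nothing.
It also fails if it takes over 72 s, if anything falls off the work surface, if the arm or the gripper's body presses on something with over 40 N, if the wrist force passes 120 N, or if a joint passes its speed limit or range.

### The arm

A 6-joint arm with a two-finger parallel gripper is mounted at the origin on the work surface. World frame = base frame: x ahead of the robot, y to its left, z up, the work surface at z = 0. Lengths are in mm, angles in degrees, forces in N, time in s.
With the tool pointing down it reaches from about 350 to 850 mm from the base axis. Payload 8.1 kg.
Tool frame: the origin (TCP) lies midway between the tips of the shut fingers; the grasp point (between the pads) lies 19 mm behind it; z points along the fingers, y is the direction in which the jaws open and shut (so a half turn about z gives the same grasp; the last joint's range is limited). The gripper opens to 85 mm and grips with 20 to 120 N. Pads are 22 mm wide; open, the fingers measure 114 mm over their backs; the gripper's body (76 mm by 85 mm) begins 54 mm behind the grasp point. The pads swing forward as they close: fully open they stand 13 mm farther back than shut.
Start: joints at [-70.153, 7.471, 85.268, -0, 87.261, -4.893], TCP at [251.123, -544.924, 195.892] pointing down, gripper open.
Joint ranges: [-169.43, 169.43], [-51.17, 129.36], [1.28, 143.12], [-76.62, 256.62], [0, 156.53], [-152.29, 152.29]. Speed limits (degrees/s): [136.94, 136.94, 159.86, 180, 180, 180].

### API

Orientations are given as [roll, pitch, yaw] about the fixed x, y, z axes, in that order (R = Rz(yaw) Ry(pitch) Rx(roll)).
In Python, from bench import telemetry, snapshot, camera_params, job gives the robot as it stands. The module is installed in compiled form; this text tells all that it offers.
- The arm moves only by the shell command python3 -m jog 'ROWS' [FORCE]. ROWS is JSON, a list that holds one entry, the list of rows, each a list of 7 numbers: the shift along the tool's x, y, z in units of 50 mm (1.0 is 50 mm), then the turn, a rotation vector about the tool's x, y, z in units of 2 pi rad (1.0 is 2 pi rad), then the opening, from 0 (shut) to 1 (fully open). In form: [[[dx, dy, dz, rx, ry, rz, claw], ...]]. A call has 1 to 12 rows; each row shifts and turns the commanded pose from where the row before left it, along the tool's axes as they then stand; what a row does not reach is not made up. A row lasts 1/8 s, in which the tool goes at most 62.5 mm and 10.7 degrees, less where a joint would pass 70% of its speed; a pose out of reach is approached as far as the arm can. A call with a number of a shift or a turn outside -1 to 1 is refused whole. A call with a gripper value outside its range is refused whole. The fingers move at their own pace and stop on an object; FORCE is the grip in N (left out, the last holds). Time passes only in rows, so rows that do not move let the fingers close. It gives the time, the measured TCP pose, the force and the opening at its end, in the units of the state.
- telemetry.sense(): the state, without advancing time (a new reading comes with each control period).
- snapshot(name): name is "side" or "top"; returns (picture, depth): 420x560x3 uint8, red, green, blue; 420x560 float32, mm along the optical axis (not along the pixel's ray), 0 where there is no reading.
- camera_params(name): a dict with "K" (3x3 intrinsics, pixels), "extrinsics" (4x4, takes a point from camera to world coordinates). Camera axes: x right, y down, z forward; pixel columns grow to the right and rows downward; lengths in mm; the calibration is good to about 2 mm. A picture is of the moment at which its call begins. camera_params takes no time and is no camera call.
- job.hand_in(): hands the job in, once; it reports no verdict.
The state is a dict: "time": time; "joint_pos": joint angles; "qd": joint speeds; "joint_efforts": joint torques, N m; "tool_pos": TCP position; "tcp_rot": TCP orientation; "ft_force": force on the tool from outside, world axes, zero at the start; "wrist_torque": the same for the moment, N m; "finger_gap": finger opening in mm.
Only numpy, scipy, OpenCV 4.12 (cv2) and the standard library are available. Lean on these libraries where they do the work, as an engineer would, in place of code of your own. Each camera call takes 0.05 s, during which the arm holds its last target. There are 200 camera calls.

## Working session

There is one attempt and no reset: what is moved stays moved. The work goes in short steps, Python scripts to look and compute and a shell command to move; the robot and the scene stay as the last step left them, time stands still between calls to the robot, and variables do not carry over. Pictures are saved under pics/ and viewed, about 8 in all and at most 12, crops included, and the job is handed in when it is done.

```bash
mkdir -p pics; ls
python3 - <<'E'
from bench import telemetry,snapshot,camera_params
import cv2,numpy as np
print(telemetry.sense())
for n in("side","top"):
    p,d=snapshot(n); cv2.imwrite(f"pics/{n}0.png",p[:,:,::-1]); np.savez(f"pics/{n}0.npz",p=p,d=d)
    c=camera_params(n); print(n,c["K"],np.round(c["extrinsics"],3))
E
```

```text
pics
{'time': 0.0, 'joint_pos': array([-7.01518147e+01,  7.51450601e+00,  8.53307026e+01,  1.48779733e-04,
        8.72609577e+01, -4.89103198e+00]), 'qd': array([ 0.16704196, -0.01203316, -0.09139599,  0.02325254, -0.04643567,
        0.0638425 ]), 'joint_efforts': array([-2.04649863e-03, -5.69404936e+01, -5.00551021e+01, -4.16535431e-04,
        1.44897838e-02,  1.96213712e-07]), 'tool_pos': array([ 250.92230493, -544.3285499 ,  194.83712425]), 'tcp_rot': array([-1.79894233e+02, -9.19990032e-03,  2.47392015e+01]), 'ft_force': array([-0.42149285, -0.07470174,  0.70730083]), 'wrist_torque': array([ 0.0473671 , -0.02203845, -0.01624117]), 'finger_gap': 85.34306599583682}
side [[462.07692482   0.         280.69797108]
 [  0.         462.07692482 210.71410707]
 [  0.           0.           1.        ]] [[-9.510000e-01 -1.740000e-01  2.550000e-01  2.619940e+02]
 [-3.080000e-01  4.760000e-01 -8.240000e-01  1.102486e+03]
 [ 2.200000e-02 -8.620000e-01 -5.060000e-01  8.314950e+02]
 [ 0.000000e+00  0.000000e+00  0.000000e+00  1.000000e+00]]
top [[419.9591938    0.         274.76538648]
 [  0.         419.9591938  212.39705599]
 [  0.           0.           1.        ]] [[ 1.800000e-02 -9.870000e-01  1.600000e-01  4.345540e+02]
 [-1.000000e+00 -1.900000e-02 -7.000000e-03  3.160900e+01]
 [ 1.000000e-02 -1.600000e-01 -9.870000e-01  1.108996e+03]
 [ 0.000000e+00  0.000000e+00  0.000000e+00  1.000000e+00]]
```

View pics/side0.png

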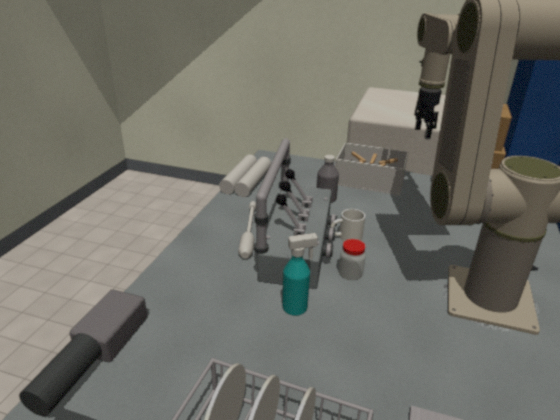

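View pics/top0.png

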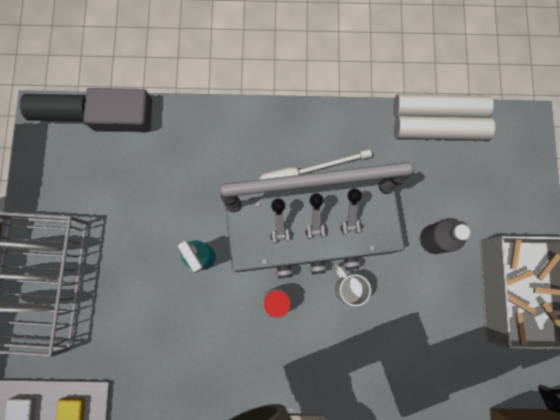

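Top view: the knobs are at about (278,206), (316,201) and (354,196), the pipe runs from (225,190) to (410,170), the jar is at (277,303) and the mug at (353,290). Side view: the knobs are at about (282,199), (284,186) and (290,174). Next I'll triangulate.

```bash
cat > h.py <<'E'
import numpy as np,cv2
from bench import camera_params
def ray(n,u,v):
    c=camera_params(n);E=np.array(c["extrinsics"]);d=E[:3,:3]@np.linalg.inv(c["K"])@[u,v,1];return E[:3,3],d
def tri(a,b):
    (o1,d1),(o2,d2)=ray("top",*a),ray("side",*b)
    s=np.linalg.lstsq(np.c_[d1,-d2],o2-o1,rcond=None)[0];p,q=o1+s[0]*d1,o2+s[1]*d2
    return (p+q)/2,np.linalg.norm(p-q)
def pt(n,u,v,z):
    o,d=ray(n,u,v);return o+d*z
def plane(n,u,v,z):
    o,d=ray(n,u,v);return o+d*(z-o[2])/d[2]
def knobs(n,p,seeds,r=11):
    m=((p.max(2)<38)*255).astype(np.uint8);out=[]
    k,l,s,c=cv2.connectedComponentsWithStats(cv2.morphologyEx(m,cv2.MORPH_OPEN,np.ones((5,5),np.uint8)))
    for x in seeds:
        i=1+np.argmin(np.linalg.norm(c[1:]-x,axis=1));out.append((c[i],s[i]))
    return out
E
python3 - <<'E'
from h import *
T=np.load("pics/top0.npz");S=np.load("pics/side0.npz")
a=knobs("top",T["p"],[(278,206),(316,201),(354,196)]);b=knobs("side",S["p"],[(282,199),(284,186),(290,174)])
for (ca,sa),(cb,sb) in zip(a,b):
    print(ca.round(1),sa,cb.round(1),sb,*tri(ca,cb))
    u,v=ca.round().astype(int);print("  top depth pt",pt("top",u,v,T["d"][v,u]+0), "side",pt("side",*cb,S["d"][int(cb[1]),int(cb[0])]))
for n,u,v in [("top",225,190),("top",410,170),("top",317,182),("top",316,232),("top",200,252),("top",277,303),("top",353,290),("top",445,236),("top",236,260),("top",398,240)]:
    print(u,v,pt(n,u,v,T["d"][v,u]).round(0))
im=cv2.resize(T["p"][150:320,180:470],None,fx=2.7,fy=2.7,interpolation=2)
im2=cv2.resize(S["p"][130:320,215:385],None,fx=2.7,fy=2.7,interpolation=2)
h=max(im.shape[0],im2.shape[0])
cv2.imwrite("pics/c1.png",cv2.resize(im,None,fx=1,fy=1)[:,:,::-1]);cv2.imwrite("pics/c2.png",im2[:,:,::-1])
E
```

```text
[278.  205.3] [273 200  11  12 115] [281.2 199.8] [277 196   9   9  73] [596.90308098  18.42757817 201.00278878] 0.9998364186944035
  top depth pt [595.52343066  18.79932634 215.29753059] side [592.27213669  31.77684344 208.7397718 ]
[316.1 200.6] [311 195  11  13 119] [285. 186.] [281 182   9   9  72] [610.49027869 -64.88487088 201.2559483 ] 1.824451433878794
  top depth pt [606.00126638 -63.45465047 214.89757558] side [607.27488271 -51.01714646 208.79413811]
[354.3 195.7] [349 190  12  13 130] [289.9 174.1] [287 171   7   7  47] [ 622.28456676 -149.83857523  199.90721008] 0.23073231854430484
  top depth pt [ 618.62543842 -146.0854152   215.13742046] side [ 618.40204073 -136.74966814  206.50139835]
225 190 [614. 128. 275.]
410 170 [ 663. -250.  274.]
317 182 [635. -60. 270.]
316 232 [549. -74. 121.]
200 252 [495. 193. 152.]
277 303 [382.  16.  97.]
353 290 [ 414. -182.    6.]
445 236 [ 544. -375.  132.]
236 260 [481. 115.  97.]
398 240 [ 536. -275.   98.]
```

View pics/c2.png

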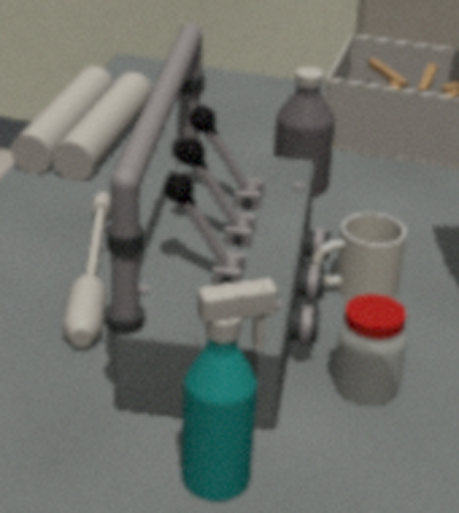

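The side crop shows the three knobs clear of the pipe, with all levers unthrown. Bank yaw is about 8°, and the knobs are near (597,18), (610,-65) and (622,-150) at z≈201. I'll raise and orient the tool first.

```bash
cat > go.py <<'E'
# python3 go.py x y z [tilt yaw]: tool-frame shift (units of 50 mm) bringing the GRASP POINT to x y z, and turn error (units of turn)
import sys,numpy as np
from scipy.spatial.transform import Rotation as R
from bench import telemetry
s=telemetry.sense();Rt=R.from_euler('xyz',s["tcp_rot"],degrees=True)
g=s["tool_pos"]+Rt.apply([0,0,-19]);a=[float(v) for v in sys.argv[1:]]
want=R.from_euler('z',a[4],degrees=True)*R.from_euler('y',-a[3],degrees=True)*R.from_euler('x',180,degrees=True)
print("t",s["time"],"grasp",g.round(1),"F",s["ft_force"].round(1),"gap",round(s["finger_gap"],1))
print("shift",(Rt.inv().apply(np.array(a[:3])-g)/50).round(3),"turn",((Rt.inv()*want).as_rotvec()/2/np.pi).round(4),"rows of turn",((Rt.inv()*want).magnitude()*57.3/10.7).round(1))
E
python3 -m jog '[[[0,0,-1,0,0,0.023,1],[0,0,-1,0,0,0.023,1],[0,0,-1,0,0.0243,0,0.65],[0,0,0,0,0.0243,0,0.65],[0,0,0,0,0.0243,0,0.65],[0,0,0,0,0.0243,0,0.65],[0,0,0,0,0,0,0.65]]]' 30
python3 go.py 541 -75 300 35 8
```

```text
time: 0.98
tool_pos: [248.6, -544.9, 342.9]
tcp_rot: [-179.6, -35.1, 7.7]
ft_force: [-0.7, 0.2, -0.8]
finger_gap: 55.7
t 0.975 grasp [ 237.8 -546.5  358.4] F [-0.7  0.2 -0.8] gap 55.7Traceback (most recent call last):
  File "go.py", line 9, in <module>
    print("shift",(Rt.inv().apply(np.array(a[:3])-g)/50).round(3),"turn",((Rt.inv()*want).as_rotvec()/2/np.pi).round(4),"rows of turn",((Rt.inv()*want).magnitude()*57.3/10.7).round(1))
                                                                                                                                       ^^^^^^^^^^^^^^^^^^^^^^^^^^^^^^^^^^^^^^^^^^^^^
AttributeError: 'float' object has no attribute 'round'
```

```bash
sed -i 's/,"rows of turn".*$/)/' go.py; python3 go.py 560 -159 290 35 8
```

```text
t 0.975 grasp [ 237.8 -546.5  358.4] F [-0.7  0.2 -0.8] gap 55.7
shift [ 5.29 -6.78  5.43] turn [-0.0006 -0.0002 -0.0007]
```

```bash
python3 -m jog '[[[0.53,-0.68,0.54,0,0,0,0.65],[0.53,-0.68,0.54,0,0,0,0.65],[0.53,-0.68,0.54,0,0,0,0.65],[0.53,-0.68,0.54,0,0,0,0.65],[0.53,-0.68,0.54,0,0,0,0.65],[0.53,-0.68,0.54,0,0,0,0.65],[0.53,-0.68,0.54,0,0,0,0.65],[0.53,-0.68,0.54,0,0,0,0.65],[0.53,-0.68,0.54,0,0,0,0.65],[0.53,-0.68,0.54,0,0,0,0.65],[0,0,0,0,0,0,0.65],[0,0,0,0,0,0,0.65]]]'
python3 go.py 622 -150 200 35 8
python3 - <<'E'
from h import *
from bench import snapshot
a,_=snapshot("side");b,_=snapshot("top")
cv2.imwrite("pics/c3.png",np.hstack([cv2.resize(a[100:270,215:385],(400,400)),cv2.resize(b[120:290,230:400],(400,400))])[:,:,::-1])
E
```

```text
time: 2.48
tool_pos: [571.2, -154.6, 277.4]
tcp_rot: [179.9, -35.0, 8.4]
ft_force: [0.6, -0.8, -0.3]
finger_gap: 55.4
t 2.475 grasp [ 560.4 -156.1  293. ] F [ 0.6 -0.8 -0.3] gap 55.4
shift [-0.053  0.054  2.232] turn [-0.0003  0.      0.0009]
```

View pics/c3.png

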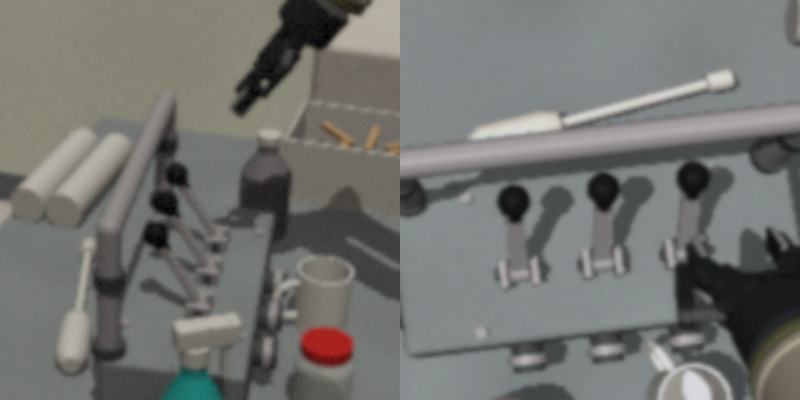

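The gripper is above and in front of the right lever with its jaws across it; the knobs haven't moved. I'll advance and pinch the right knob.

```bash
python3 -m jog '[[[-0.05,0.05,1,0,0,0,0.65],[0,0,0.6,0,0,0,0.65],[0,0,0.4,0,0,0,0.65],[0,0,0.23,0,0,0,0.65],[0,0,0,0,0,0,0.65],[0,0,0,0,0,0,0.2],[0,0,0,0,0,0,0.2],[0,0,0,0,0,0,0.2],[0,0,0,0,0,0,0.2]]]' 30
python3 go.py 622 -150 200 35 8
```

```text
time: 3.7
tool_pos: [632.6, -149.2, 184.3]
tcp_rot: [180.0, -35.0, 8.2]
ft_force: [0.0, -0.8, -0.4]
finger_gap: 17.1
t 3.7 grasp [ 621.8 -150.8  199.9] F [ 0.  -0.8 -0.4] gap 17.1
shift [ 0.007 -0.014  0.001] turn [-0.0002 -0.      0.0004]
```

Run:
```python
from h import *
from bench import snapshot
a,_=snapshot("side");b,_=snapshot("top")
cv2.imwrite("pics/c4.png",np.hstack([cv2.resize(a[120:220,255:355],(400,400)),cv2.resize(b[150:250,310:410],(400,400))])[:,:,::-1])
```

```text
(no output)
```

View pics/c4.png

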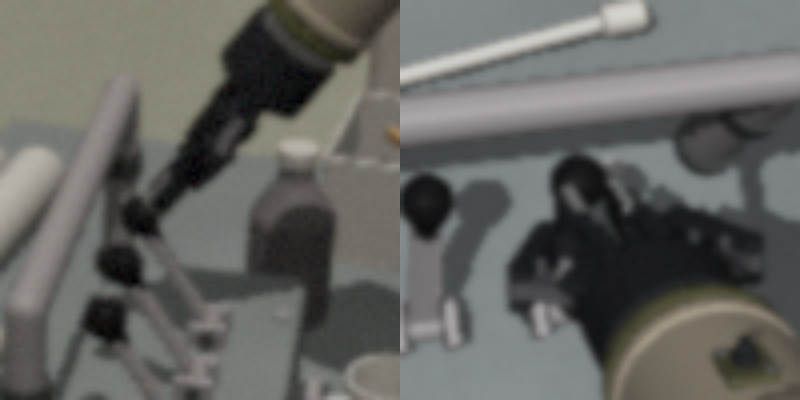

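The fingers shut to the commanded 17 mm without holding the ball; in both views the ball still shows beside or ahead of the tips. I'll project the tool pose into both images to see the mismatch.

```bash
cat > ov.py <<'E'
import sys
from h import *
from bench import snapshot,telemetry
from scipy.spatial.transform import Rotation as R
s=telemetry.sense();Rt=R.from_euler('xyz',s["tcp_rot"],degrees=True)
out=[]
for n in("side","top"):
    p,d=snapshot(n);np.savez(f"pics/{n}_last.npz",p=p,d=d)
    c=camera_params(n);E=np.linalg.inv(c["extrinsics"])
    def pr(w): q=c["K"]@(E[:3,:3]@w+E[:3,3]);return q[:2]/q[2]
    t=pr(s["tool_pos"]);g=pr(s["tool_pos"]+Rt.apply([0,0,-19]));x0,y0=(t-25).round().astype(int)
    im=cv2.resize(p[y0:y0+50,x0:x0+50],(400,400),interpolation=cv2.INTER_CUBIC);im=np.clip(im.astype(int)*2,0,255).astype(np.uint8)
    for q,col in((t,(255,0,0)),(g,(0,255,0))): cv2.circle(im,tuple(int(v) for v in (q-[x0,y0]+.5)*8),4,col,1)
    print(n,t.round(1),g.round(1),(x0,y0));out.append(im)
cv2.imwrite(sys.argv[1],np.hstack(out)[:,:,::-1])
E
python3 ov.py pics/c5.png
```

```text
side [286.5 178.3] [290.1 174.1] (np.int64(262), np.int64(153))
top [352.6 192.7] [354.7 196. ] (np.int64(328), np.int64(168))
```

View pics/c5.png

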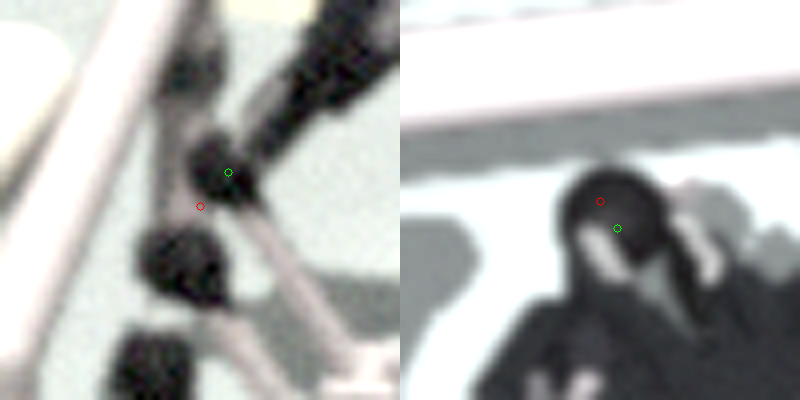

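Run:
```python
from h import *
from bench import telemetry
S=np.load("pics/side_last.npz")["d"];T=np.load("pics/top_last.npz")["d"]
print(telemetry.sense()["tool_pos"].round(1))
for u,v in [(289,174),(291,176),(293,174),(294,172),(296,170),(298,168),(302,163)]: print("s",u,v,pt("side",u,v,S[v,u]).round(0))
for u,v in [(351,194),(354,192),(352,198),(353,200),(355,202),(358,200),(362,195),(364,197),(366,200),(366,203)]: print("t",u,v,pt("top",u,v,T[v,u]).round(0))
```

```text
[ 632.5 -149.1  183.9]
s 289 174 [ 621. -135.  207.]
s 291 176 [ 615. -136.  201.]
s 293 174 [ 609. -138.  208.]
s 294 172 [ 606. -137.  216.]
s 296 170 [ 599. -135.  224.]
s 298 168 [ 591. -127.  236.]
s 302 163 [ 577. -120.  258.]
t 351 194 [ 623. -140.  214.]
t 354 192 [ 627. -146.  217.]
t 352 198 [ 435.   32. 1109.]
t 353 200 [ 605. -139.  240.]
t 355 202 [ 599. -142.  247.]
t 358 200 [ 611. -155.  211.]
t 362 195 [ 620. -162.  222.]
t 364 197 [ 614. -164.  231.]
t 366 200 [ 604. -165.  247.]
t 366 203 [ 598. -165.  247.]
```

The depth agrees: the tips end about 15–20 mm short of the ball centre, so the fingers closed on its near side. I'll reopen, go deeper and close again.

```bash
python3 -m jog '[[[0,0,0,0,0,0,0.65],[0,0,0,0,0,0,0.65],[0,0,0.1,0,0,0,0.65],[0,0,0.1,0,0,0,0.65],[0,0,0.1,0,0,0,0.65],[0,0,0.1,0,0,0,0.65],[0,0,0,0,0,0,0.2],[0,0,0,0,0,0,0.2],[0,0,0,0,0,0,0.2],[0,0,0,0,0,0,0.2]]]' 30
python3 go.py 622 -150 200 35 8
```

```text
time: 5.15
tool_pos: [643.6, -146.1, 167.2]
tcp_rot: [-179.9, -35.0, 8.2]
ft_force: [0.6, 5.9, -0.2]
finger_gap: 30.0
t 5.15 grasp [ 632.9 -147.7  182.7] F [ 0.6  5.9 -0.2] gap 30.0
shift [ 0.016  0.014 -0.41 ] turn [-0.0007  0.0001  0.0004]
```

The grip now holds at 30 mm. I'll centre it slightly deeper, then test the lever with a ~11 mm pull.

```bash
python3 -m jog '[[[0,0,0,0,0,0,0.55],[0,-0.03,0.1,0,0,0,0.55],[0,0,0,0,0,0,0.2],[0,0,0,0,0,0,0.2],[0,0,0,0,0,0,0.2],[0,0,0,0,0,0,0.2]]]' 35
python3 -m jog '[[[-0.03,0,-0.07,0,0,0,0.2],[-0.03,0,-0.07,0,0,0,0.2],[-0.03,0,-0.07,0,0,0,0.2],[0,0,0,0,0,0,0.2]]]'
python3 ov.py pics/c6.png; python3 go.py 622 -150 200 35 8
```

```text
time: 5.9
tool_pos: [646.3, -145.5, 163.1]
tcp_rot: [-180.0, -35.0, 8.2]
ft_force: [1.3, 0.6, -1.4]
finger_gap: 29.7
time: 6.4
tool_pos: [636.5, -146.8, 169.0]
tcp_rot: [-180.0, -35.0, 8.2]
ft_force: [6.3, 0.9, -6.5]
finger_gap: 29.8
side [285.  182.7] [288.5 178.6] (np.int64(260), np.int64(158))
top [350.3 192.4] [352.3 195.6] (np.int64(325), np.int64(167))
t 6.5 grasp [ 625.8 -148.3  184.5] F [ 5.9  0.6 -7.1] gap 29.8
shift [ 0.112  0.022 -0.299] turn [-0.0003  0.0001  0.0004]
```

Resistance is 9 N after 11 mm, while a free lever gives 1–4 N, so the lever may be blocked. One small further pull will confirm it.

```bash
python3 -m jog '[[[-0.02,0,-0.05,0,0,0,0.2],[0,0,0,0,0,0,0.2]]]'; python3 go.py 622 -150 200 35 8
```

```text
time: 6.75
tool_pos: [634.4, -147.1, 170.1]
tcp_rot: [-180.0, -35.0, 8.1]
ft_force: [9.8, 1.1, -10.4]
finger_gap: 29.5
t 6.75 grasp [ 623.6 -148.6  185.7] F [  9.8   1.1 -10.4] gap 29.5
shift [ 0.135  0.023 -0.255] turn [-0.0004  0.0001  0.0003]
```

Blocked: the force rises steeply to 14 N. So the middle lever must go before the right one. I'll relax, release, back off and move over to the middle.

```bash
python3 -m jog '[[[0.04,0,0.1,0,0,0,0.2],[0.05,0,0.11,0,0,0,0.2],[0,0,0,0,0,0,0.65],[0,0,0,0,0,0,0.65],[0,0,-0.5,0,0,0,0.65],[0,0,-0.8,0,0,0,0.65],[0,0,-0.8,0,0,0,0.65],[0,-0.85,0,0,0,0,0.65],[0,-0.85,0,0,0,0,0.65],[0,0,0,0,0,0,0.65]]]'; python3 go.py 623 -63 179 35 8
python3 - <<'E'
from h import *
from bench import snapshot
for n,s in(("top",[(278,206),(316,201),(354,196)]),):
    p,d=snapshot(n)
    for c,st in knobs(n,p,s): print(c.round(1),st)
E
```

```text
time: 8.0
tool_pos: [572.6, -68.2, 252.2]
tcp_rot: [179.9, -35.1, 8.4]
ft_force: [0.2, -0.1, 0.1]
finger_gap: 55.4
t 8.0 grasp [561.7 -69.8 267.8] F [ 0.2 -0.1  0.1] gap 55.4
shift [-0.014  0.041  2.161] turn [-0.0004 -0.0003  0.0009]
[278.  205.4] [273 200  11  12 113]
[316.8 200.6] [313 195   9  13 100]
[354.5 196.3] [349 191  12  12 122]
```

```bash
python3 -m jog '[[[-0.01,0.04,0.8,0,0,0,0.65],[0,0,0.6,0,0,0,0.65],[0,0,0.4,0,0,0,0.65],[0,0,0.36,0,0,0,0.65],[0,0,0,0,0,0,0.2],[0,0,0,0,0,0,0.2],[0,0,0,0,0,0,0.2],[0,0,0,0,0,0,0.2]]]'; python3 -m jog '[[[-0.03,0,-0.07,0,0,0,0.2],[-0.03,0,-0.07,0,0,0,0.2],[-0.03,0,-0.07,0,0,0,0.2],[0,0,0,0,0,0,0.2]]]'
```

```text
time: 9.05
tool_pos: [632.4, -61.9, 161.3]
tcp_rot: [-179.8, -34.8, 8.2]
ft_force: [-1.8, 9.5, -3.7]
finger_gap: 29.8
time: 9.55
tool_pos: [622.5, -63.3, 167.1]
tcp_rot: [-179.8, -34.8, 8.2]
ft_force: [-2.4, 9.5, -3.9]
finger_gap: 29.7
```

The middle lever moves freely with no extra resistance. I'll follow the arc.

```bash
python3 -m jog '[[[-0.04,-0.02,-0.08,0,0,0,0.2],[-0.09,0,-0.14,0,0,0,0.2],[-0.09,0,-0.13,0,0,0,0.2],[0,0,0,0,0,0,0.2]]]'
```

```text
time: 10.05
tool_pos: [603.4, -65.9, 175.2]
tcp_rot: [-179.8, -34.9, 8.1]
ft_force: [-2.4, 7.4, -5.7]
finger_gap: 30.0
```

```bash
python3 -m jog '[[[-0.11,0,-0.12,0,0,0,0.2],[-0.11,0,-0.12,0,0,0,0.2],[-0.12,0,-0.11,0,0,0,0.2],[-0.13,0,-0.1,0,0,0,0.2],[-0.14,0,-0.09,0,0,0,0.2],[-0.14,0,-0.08,0,0,0,0.2],[-0.15,0,-0.06,0,0,0,0.2],[-0.15,0,-0.06,0,0,0,0.2],[-0.16,0,-0.04,0,0,0,0.2],[-0.16,0,-0.04,0,0,0,0.2],[0,0,0,0,0,0,0.2]]]'
```

```text
time: 11.42
tool_pos: [526.5, -78.8, 171.6]
tcp_rot: [179.9, -35.1, 8.2]
ft_force: [0.4, 0.2, 0.3]
finger_gap: 17.0
```

The ball slipped out during the swing (gap 17). I'll look.

```bash
python3 ov.py pics/c7.png
```

```text
side [313.4 197.5] [317.4 193.2] (np.int64(288), np.int64(172))
top [320.7 239.6] [322.2 243.9] (np.int64(296), np.int64(215))
```

View pics/c7.png

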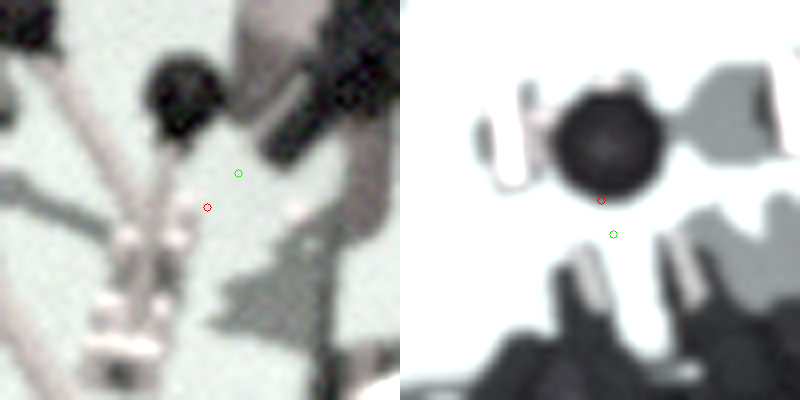

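The middle lever is about upright. The ball is at side px (311,184) and top px (322,233), and the fingertips sit ~22 mm behind the reported TCP. The pinch was only at the tips, so I need to go deeper.

Run:
```python
from h import *
T=np.load("pics/top_last.npz");S=np.load("pics/side_last.npz")
a=knobs("top",T["p"],[(322,233)]);b=knobs("side",S["p"],[(311,184)])
print(a,b);k,r=tri(a[0][0],b[0][0]);print(k,r)
import os
z=np.array([.568,.080,-.819]);w=k+36*z;print(w);os.system("python3 go.py %f %f %f 35 8"%tuple(w))
```

```text
t 11.525 grasp [516.  -80.1 187.1] F [-0.5  0.1 -0.2] gap 17.4
shift [ 0.683 -0.019  0.483] turn [-0.0001 -0.0002  0.0004]
[(array([321.83333333, 232.38333333]), array([316, 227,  12,  12, 120], dtype=int32))] [(array([310.9375, 183.9375]), array([308, 181,   7,   7,  48], dtype=int32))]
[536.76766848 -76.0683025  216.37558922] 1.7771387163985928
[557.21566848 -73.1883025  186.89158922]
```

```bash
python3 -m jog '[[[0,0,-0.6,0,0,0,0.65],[0,-0.02,-0.5,0,0,0,0.65],[0.68,0,0,0,0,0,0.65],[0,0,0.6,0,0,0,0.65],[0,0,0.5,0,0,0,0.65],[0,0,0.48,0,0,0,0.65],[0,0,0,0,0,0,0.2],[0,0,0,0,0,0,0.2],[0,0,0,0,0,0,0.2],[0,0,0,0,0,0,0.2]]]' 40; python3 -m jog '[[[-0.15,0,-0.08,0,0,0,0.2],[-0.16,0,-0.06,0,0,0,0.2],[0,0,0,0,0,0,0.2]]]'
```

```text
time: 12.78
tool_pos: [566.7, -70.8, 169.8]
tcp_rot: [-179.9, -34.9, 8.2]
ft_force: [-0.5, 2.9, -7.3]
finger_gap: 29.9
time: 13.15
tool_pos: [550.1, -73.2, 166.6]
tcp_rot: [-179.9, -35.0, 8.1]
ft_force: [2.7, 4.1, -10.9]
finger_gap: 29.6
```

```bash
python3 -m jog '[[[-0.18,0,-0.02,0,0,0,0.2],[-0.17,0,-0.03,0,0,0,0.2],[0,0,0,0,0,0,0.2]]]'; python3 -m jog '[[[-0.17,0,-0.02,0,0,0,0.2],[-0.17,0,-0.01,0,0,0,0.2],[0,0,0,0,0,0,0.2]]]'
```

```text
time: 13.52
tool_pos: [535.9, -75.4, 161.0]
tcp_rot: [-180.0, -35.2, 8.2]
ft_force: [0.3, 7.2, -2.2]
finger_gap: 30.3
time: 13.9
tool_pos: [521.3, -77.5, 152.6]
tcp_rot: [179.9, -35.2, 8.3]
ft_force: [0.1, 7.9, -1.6]
finger_gap: 29.7
```

```bash
python3 ov.py pics/c8.png
```

```text
side [314.6 203.5] [318.6 199.3] (np.int64(290), np.int64(179))
top [319.2 242.7] [320.7 246.9] (np.int64(294), np.int64(218))
```

View pics/c8.png

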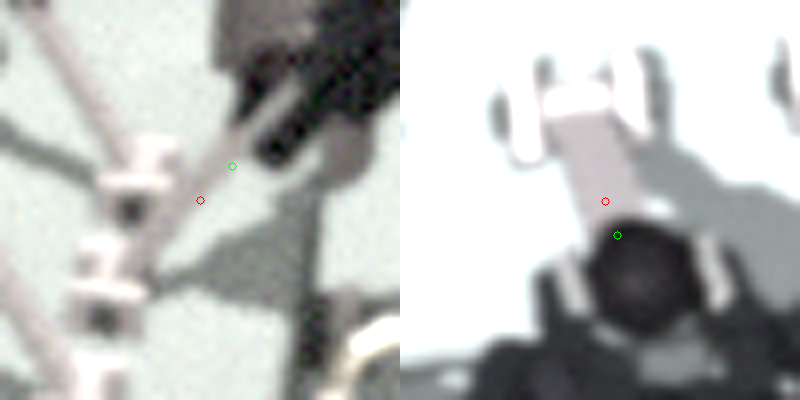

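The ball sits well between the pads and the lever leans to the robot. I'll pull on to the end stop.

```bash
python3 -m jog '[[[-0.06,0,0,0,0,0,0.2],[0,0,0,0,0,0,0.2]]]'; python3 -m jog '[[[-0.06,0,0,0,0,0,0.2],[0,0,0,0,0,0,0.2]]]';python3 -m jog '[[[-0.06,0,0,0,0,0,0.2],[0,0,0,0,0,0,0.2]]]'
```

```text
time: 14.25
tool_pos: [519.1, -77.7, 151.0]
tcp_rot: [-180.0, -35.2, 8.2]
ft_force: [-0.5, 7.4, -1.5]
finger_gap: 29.8
time: 14.5
tool_pos: [517.8, -77.9, 150.3]
tcp_rot: [-180.0, -35.3, 8.1]
ft_force: [13.3, 9.6, -4.6]
finger_gap: 29.7
time: 14.75
tool_pos: [515.7, -78.4, 149.2]
tcp_rot: [180.0, -35.4, 8.2]
ft_force: [11.7, 10.2, -1.5]
finger_gap: 29.0
```

End stop reached (13 N). I'll release, retreat and go to the right lever.

```bash
python3 -m jog '[[[0.06,0,0,0,0,0,0.2],[0,0,0,0,0,0,0.65],[0,0,0,0,0,0,0.65],[0,0,0,0,0,0,0.65],[0,0,-0.6,0,0,0,0.65],[0,0,-0.8,0,0,0,0.65],[0,0,-0.8,0,0,0,0.65],[0,0,0,0,0,0,0.65]]]'; python3 go.py 640 -147 172 35 8
python3 - <<'E'
from h import *
from bench import snapshot
P={n:snapshot(n)[0] for n in("top","side")}
a=knobs("top",P["top"],[(278,206),(324,252),(354,196)]);b=knobs("side",P["side"],[(282,199),(326,190),(290,174)])
for (x,s),(y,t) in zip(a,b): print(x.round(1),s,y.round(1),t,*tri(x,y))
E
```

```text
time: 15.75
tool_pos: [466.2, -95.7, 241.0]
tcp_rot: [-179.8, -34.7, 8.2]
ft_force: [1.4, -0.6, -1.0]
finger_gap: 55.6
t 15.75 grasp [455.5 -97.3 256.6] F [ 1.4 -0.6 -1. ] gap 55.6
shift [1.925 1.522 3.383] turn [-0.0009  0.001   0.0005]
[278.  205.3] [273 200  11  12 114] [280.7 199.4] [277 196   8   8  61] [597.58557061  18.71851338 201.96513437] 0.8518361619988478
[323.6 253.1] [318 247  12  13 131] [324.3 189.8] [321 186   8   9  68] [495.21412109 -81.44614281 201.76282755] 1.2903637221242035
[354.5 196.3] [349 191  12  12 122] [290.1 173.9] [287 171   7   7  48] [ 621.36823959 -150.13073229  200.48019585] 0.6949232644355126
```

The middle knob is now at (495,-81), 117 mm from where it started, so it is home. Now the right lever.

```bash
python3 -m jog '[[[0.64,0.51,0.4,0,0,0,0.65],[0.64,0.51,0.4,0,0,0,0.65],[0.64,0.5,0.4,0,0,0,0.65],[0,0,0.8,0,0,0,0.65],[0,0,0.6,0,0,0,0.65],[0,0,0.4,0,0,0,0.65],[0,0,0.38,0,0,0,0.65],[0,0,0,0,0,0,0.2],[0,0,0,0,0,0,0.2],[0,0,0,0,0,0,0.2],[0,0,0,0,0,0,0.2]]]'; python3 -m jog '[[[-0.03,0,-0.07,0,0,0,0.2],[-0.03,0,-0.07,0,0,0,0.2],[-0.03,0,-0.07,0,0,0,0.2],[0,0,0,0,0,0,0.2]]]'
```

```text
time: 17.23
tool_pos: [647.3, -144.4, 149.8]
tcp_rot: [-179.6, -34.2, 8.1]
ft_force: [-2.1, -10.9, -7.7]
finger_gap: 29.7
time: 17.73
tool_pos: [637.2, -145.8, 155.3]
tcp_rot: [-179.6, -34.2, 8.1]
ft_force: [-3.0, -11.0, -10.3]
finger_gap: 29.9
```

The right lever is free now. I'll follow the arc in stages.

```bash
python3 -m jog '[[[-0.1,0.03,-0.11,0,0,0,0.2],[-0.09,0,-0.13,0,0,0,0.2],[-0.1,0,-0.13,0,0,0,0.2],[-0.11,0,-0.12,0,0,0,0.2],[0,0,0,0,0,0,0.2]]]'
```

```text
time: 18.35
tool_pos: [609.3, -150.1, 166.9]
tcp_rot: [-179.5, -34.4, 8.2]
ft_force: [0.2, -1.7, -9.3]
finger_gap: 29.6
```

```bash
python3 -m jog '[[[-0.12,0,-0.11,0,0,0,0.2],[-0.13,0,-0.1,0,0,0,0.2],[-0.13,0,-0.09,0,0,0,0.2],[0,0,0,0,0,0,0.2]]]'
```

```text
time: 18.85
tool_pos: [586.1, -153.6, 169.5]
tcp_rot: [-179.5, -34.5, 8.2]
ft_force: [0.8, 4.6, -1.3]
finger_gap: 29.5
```

```bash
python3 -m jog '[[[-0.14,-0.01,-0.09,0,0,0,0.2],[-0.14,0,-0.08,0,0,0,0.2],[-0.15,0,-0.06,0,0,0,0.2],[-0.15,0,-0.06,0,0,0,0.2],[0,0,0,0,0,0,0.2]]]'
```

```text
time: 19.48
tool_pos: [553.3, -158.0, 163.2]
tcp_rot: [-179.5, -34.4, 8.1]
ft_force: [4.6, 1.0, -8.5]
finger_gap: 29.8
```

```bash
python3 -m jog '[[[-0.16,0,-0.03,0,0,0,0.2],[-0.17,0,-0.02,0,0,0,0.2],[-0.16,0,-0.01,0,0,0,0.2],[0,0,0,0,0,0,0.2]]]'
```

```text
time: 19.98
tool_pos: [532.6, -161.8, 153.4]
tcp_rot: [-179.6, -34.5, 8.2]
ft_force: [0.5, 0.0, 0.1]
finger_gap: 17.0
```

It slipped out near the end. I'll back off and measure.

```bash
python3 -m jog '[[[0,0,-0.8,0,0,0,0.65],[0,0,-0.8,0,0,0,0.65],[0,0,0,0,0,0,0.65]]]'
cat > kn.py <<'E'
from h import *
from bench import snapshot
import sys
P={n:snapshot(n)[0] for n in("top","side")}
a=knobs("top",P["top"],eval(sys.argv[1]));b=knobs("side",P["side"],eval(sys.argv[2]))
for (x,s),(y,t) in zip(a,b): print(x.round(1),s,y.round(1),t,*tri(x,y))
E
python3 kn.py '[(278,206),(324,252),(361,240)]' '[(282,199),(326,190),(326,178)]'; python3 go.py 527 -163 172 35 8; cp pics/top_last.npz /tmp
python3 - <<'E'
from h import *
from bench import snapshot
b,_=snapshot("top");a,_=snapshot("side")
cv2.imwrite("pics/c9.png",np.hstack([cv2.resize(a[140:240,260:360],(400,400)),cv2.resize(b[180:280,290:390],(400,400))])[:,:,::-1])
E
```

```text
time: 20.35
tool_pos: [488.9, -170.6, 223.9]
tcp_rot: [-180.0, -34.7, 8.3]
ft_force: [-0.0, 1.1, -1.0]
finger_gap: 55.7
[278.  205.3] [273 200  11  12 114] [280.6 199.5] [277 196   8   8  60] [597.68215107  18.72713477 201.75221237] 0.9692221917506141
[323.6 253. ] [318 247  12  13 130] [324.3 189.8] [321 186   8   9  67] [495.32933262 -81.39291788 201.57812468] 1.335787944961139
[362.3 239.9] [357 234  12  13 131] [321.9 174.6] [319 171   7   8  53] [ 523.66369251 -164.19152832  208.68440139] 0.43413225004370737
t 20.45 grasp [ 477.7 -170.7  235.5] F [ 0.1  1.  -1.3] gap 55.4
shift [ 0.102 -0.003  1.613] turn [-0.0012  0.0013  0.0005]
```

View pics/c9.png

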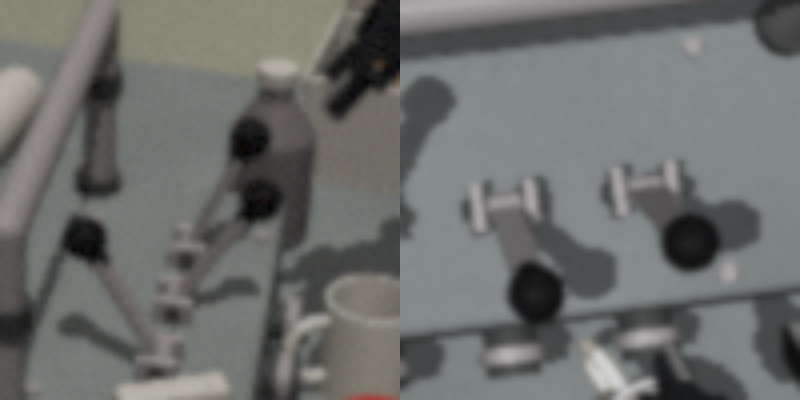

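The middle lever is fully over and the right one about 0.97 rad over, its ball at (524,-164,209). I'll regrip deeper and finish.

```bash
python3 go.py 547 -161 176 35 8
```

```text
t 20.55 grasp [ 477.3 -169.7  233.6] F [-0.1 -1.  -0.2] gap 55.2
shift [0.508 0.041 1.744] turn [-0.0017  0.0016  0.0004]
```

```bash
python3 -m jog '[[[0.5,0.04,0,0,0.001,0,0.65],[0,0,0.7,0,0,0,0.65],[0,0,0.6,0,0,0,0.65],[0,0,0.44,0,0,0,0.65],[0,0,0,0,0,0,0.2],[0,0,0,0,0,0,0.2],[0,0,0,0,0,0,0.2],[0,0,0,0,0,0,0.2]]]' 40; python3 -m jog '[[[-0.16,0,-0.03,0,0,0,0.2],[-0.16,0,-0.01,0,0,0,0.2],[0,0,0,0,0,0,0.2]]]';python3 -m jog '[[[-0.1,0,0,0,0,0,0.2],[0,0,0,0,0,0,0.2]]]'
```

```text
time: 21.55
tool_pos: [556.1, -157.5, 159.3]
tcp_rot: [-179.3, -34.6, 8.1]
ft_force: [3.4, 6.6, -10.8]
finger_gap: 30.2
time: 21.92
tool_pos: [542.1, -159.4, 152.4]
tcp_rot: [-179.2, -34.7, 8.1]
ft_force: [4.8, 7.9, -8.2]
finger_gap: 30.3
time: 22.18
tool_pos: [538.6, -160.1, 150.3]
tcp_rot: [-179.3, -34.8, 8.1]
ft_force: [2.8, 8.3, -5.1]
finger_gap: 30.2
```

```bash
python3 -m jog '[[[-0.1,0,0.01,0,0,0,0.2],[0,0,0,0,0,0,0.2]]]';python3 -m jog '[[[-0.08,0,0,0,0,0,0.2],[0,0,0,0,0,0,0.2]]]';python3 -m jog '[[[-0.06,0,0,0,0,0,0.2],[0,0,0,0,0,0,0.2]]]'
```

```text
time: 22.42
tool_pos: [536.4, -160.6, 149.5]
tcp_rot: [-179.4, -35.0, 8.2]
ft_force: [6.6, 12.4, 1.1]
finger_gap: 30.1
time: 22.68
tool_pos: [535.9, -160.8, 149.5]
tcp_rot: [-179.4, -35.3, 8.2]
ft_force: [33.6, 15.1, -6.1]
finger_gap: 29.9
time: 22.92
tool_pos: [535.5, -160.9, 149.5]
tcp_rot: [-179.4, -35.6, 8.2]
ft_force: [55.0, 18.0, -11.0]
finger_gap: 29.7
```

Hard end stop felt. I'll relax, release, retreat and measure.

```bash
python3 -m jog '[[[0.12,0,0,0,0,0,0.2],[0,0,0,0,0,0,0.65],[0,0,0,0,0,0,0.65],[0,0,0,0,0,0,0.65],[0,0,-0.6,0,0,0,0.65],[0,0,-0.8,0,0,0,0.65],[0,0,-0.8,0,0,0,0.65],[0,0,0,0,0,0,0.65]]]'; python3 kn.py '[(278,206),(324,252),(361,247)]' '[(282,199),(326,190),(328,178)]';python3 go.py 618 22 171 35 8
```

```text
time: 23.92
tool_pos: [472.9, -174.7, 241.4]
tcp_rot: [-179.9, -35.0, 8.3]
ft_force: [0.6, 0.1, -0.8]
finger_gap: 55.6
[278.  205.3] [273 200  11  12 114] [280.7 199.4] [277 196   8   8  61] [597.58557061  18.71851338 201.96513437] 0.8518361619988478
[323.6 253. ] [318 247  12  13 129] [324.7 189.8] [321 186   9   9  71] [494.70743291 -81.5514078  201.72815815] 0.07473465742309696
[362.4 248.9] [357 243  12  13 135] [327.5 178.4] [324 175   8   8  59] [ 505.56967124 -166.48609985  197.39156037] 0.2758257619689644
t 24.025 grasp [ 462.  -175.   253.3] F [ 0.2 -0.6 -0.9] gap 55.4
shift [ 2.053 -3.433  3.459] turn [-0.0013  0.0004  0.0003]
```

The right knob is at (506,-166), home. Now the left lever.

```bash
python3 -m jog '[[[0.52,-0.8,0.2,0,0,0,0.65],[0.52,-0.88,0.3,0,0,0,0.65],[0.51,-0.88,0.36,0,0,0,0.65],[0.5,-0.87,0.4,0,0,0,0.65],[0,0,0.8,0,0,0,0.65],[0,0,0.6,0,0,0,0.65],[0,0,0.5,0,0,0,0.65],[0,0,0.34,0,0,0,0.65],[0,0,0,0,0,0,0.2],[0,0,0,0,0,0,0.2],[0,0,0,0,0,0,0.2],[0,0,0,0,0,0,0.2]]]'; python3 -m jog '[[[-0.03,0,-0.07,0,0,0,0.2],[-0.03,0,-0.07,0,0,0,0.2],[-0.03,0,-0.07,0,0,0,0.2],[0,0,0,0,0,0,0.2]]]'
```

```text
time: 25.52
tool_pos: [627.7, 24.3, 151.2]
tcp_rot: [-179.5, -34.6, 8.1]
ft_force: [-2.4, -4.8, -8.7]
finger_gap: 30.0
time: 26.02
tool_pos: [617.6, 23.0, 156.8]
tcp_rot: [-179.5, -34.5, 8.1]
ft_force: [-4.7, -4.4, -11.6]
finger_gap: 29.8
```

Free. Same arc as before, a touch lower.

```bash
python3 -m jog '[[[-0.1,0.02,-0.1,0,0,0,0.2],[-0.09,0,-0.13,0,0,0,0.2],[-0.1,0,-0.13,0,0,0,0.2],[-0.11,0,-0.12,0,0,0,0.2],[0,0,0,0,0,0,0.2]]]'; python3 -m jog '[[[-0.13,0,-0.1,0,0,0,0.2],[-0.13,0,-0.1,0,0,0,0.2],[-0.13,0,-0.09,0,0,0,0.2],[0,0,0,0,0,0,0.2]]]'
```

```text
time: 26.65
tool_pos: [590.1, 18.6, 169.1]
tcp_rot: [-179.5, -34.9, 8.2]
ft_force: [-1.3, 7.3, -7.3]
finger_gap: 30.2
time: 27.15
tool_pos: [566.8, 15.3, 171.0]
tcp_rot: [-179.5, -35.0, 8.2]
ft_force: [-0.5, 8.4, -3.9]
finger_gap: 30.1
```

```bash
python3 -m jog '[[[-0.15,0,-0.07,0,0,0,0.2],[-0.14,0,-0.07,0,0,0,0.2],[-0.15,0,-0.06,0,0,0,0.2],[0,0,0,0,0,0,0.2]]]'
```

```text
time: 27.65
tool_pos: [543.7, 12.0, 167.2]
tcp_rot: [-179.5, -35.1, 8.2]
ft_force: [-0.8, 10.9, -1.2]
finger_gap: 29.9
```

```bash
python3 -m jog '[[[-0.12,-0.02,-0.03,0,0,0,0.2],[-0.12,0,-0.03,0,0,0,0.2],[0,0,0,0,0,0,0.2]]]'; python3 -m jog '[[[-0.12,0,-0.01,0,0,0,0.2],[-0.1,0,-0.01,0,0,0,0.2],[0,0,0,0,0,0,0.2]]]'
```

```text
time: 28.02
tool_pos: [532.7, 10.5, 163.6]
tcp_rot: [-179.6, -35.2, 8.3]
ft_force: [-0.2, 6.9, -0.1]
finger_gap: 29.6
time: 28.4
tool_pos: [523.8, 9.2, 159.1]
tcp_rot: [-179.6, -35.3, 8.2]
ft_force: [-2.1, 7.4, 3.1]
finger_gap: 29.6
```

```bash
python3 -m jog '[[[-0.1,0,-0.01,0,0,0,0.2],[-0.1,0,0,0,0,0,0.2],[0,0,0,0,0,0,0.2]]]'; python3 -m jog '[[[-0.05,0,0,0,0,0,0.2],[0,0,0,0,0,0,0.2]]]'
```

```text
time: 28.78
tool_pos: [515.4, 8.0, 153.9]
tcp_rot: [-179.6, -35.3, 8.3]
ft_force: [-2.8, 6.8, 5.6]
finger_gap: 29.9
time: 29.02
tool_pos: [513.7, 7.7, 152.8]
tcp_rot: [-179.6, -35.3, 8.3]
ft_force: [-3.9, 7.3, 6.3]
finger_gap: 29.7
```

```bash
python3 -m jog '[[[-0.08,0,0,0,0,0,0.2],[0,0,0,0,0,0,0.2]]]'; python3 -m jog '[[[-0.04,0,0,0,0,0,0.2],[0,0,0,0,0,0,0.2]]]'
```

```text
time: 29.28
tool_pos: [510.4, 7.2, 150.5]
tcp_rot: [-179.6, -35.3, 8.3]
ft_force: [-3.3, 8.4, 5.3]
finger_gap: 29.8
time: 29.52
tool_pos: [508.8, 7.1, 149.3]
tcp_rot: [-179.6, -35.3, 8.3]
ft_force: [-1.9, 8.9, 4.7]
finger_gap: 30.0
```

```bash
python3 -m jog '[[[-0.05,0,0,0,0,0,0.2],[0,0,0,0,0,0,0.2]]]'; python3 -m jog '[[[-0.04,0,0,0,0,0,0.2],[0,0,0,0,0,0,0.2]]]'
```

```text
time: 29.78
tool_pos: [508.4, 6.9, 149.3]
tcp_rot: [-179.6, -35.6, 8.2]
ft_force: [19.5, 12.3, -2.4]
finger_gap: 30.0
time: 30.02
tool_pos: [508.1, 6.9, 149.4]
tcp_rot: [-179.6, -35.8, 8.2]
ft_force: [37.1, 15.1, -8.0]
finger_gap: 29.9
```

End stop. Release, retreat well clear and check.

```bash
python3 -m jog '[[[0.08,0,0,0,0,0,0.2],[0,0,0,0,0,0,0.65],[0,0,0,0,0,0,0.65],[0,0,0,0,0,0,0.65],[0,0,-0.6,0,0,0,0.65],[0,0,-0.8,0,0,0,0.65],[0,0,-0.8,0,0,0,0.65],[0,0,-0.8,0,0,0,0.65],[0,0,0,0,0,0,0.65]]]'; python3 kn.py '[(284,259),(324,252),(361,247)]' '[(322,203),(326,190),(328,178)]'
python3 - <<'E'
from h import *
from bench import snapshot
b,_=snapshot("top");a,_=snapshot("side")
cv2.imwrite("pics/c10.png",np.hstack([cv2.resize(a[110:330,200:400],(400,440)),cv2.resize(b[110:330,190:470][:, :200],(400,440))])[:,:,::-1])
cv2.imwrite("pics/top_end.png",b[:,:,::-1])
T=np.load("pics/top0.npz")["p"];D=cv2.absdiff(T,b).max(2)
for n,(x0,x1,y0,y1) in dict(spray=(175,218,235,272),brush=(262,375,148,180),deterg=(420,472,218,252),jar=(262,293,288,320),mug=(335,372,265,308)).items(): print(n,(D[y0:y1,x0:x1]>50).mean().round(3))
E
```

```text
time: 31.15
tool_pos: [477.2, -17.7, 271.9]
tcp_rot: [-178.8, -32.6, 8.2]
ft_force: [0.6, 0.2, 0.2]
finger_gap: 55.3
[285.3 258.7] [281 252  10  14 119] [322.4 204.5] [318 200  10  10  86] [481.45200008   1.03747849 198.85195465] 0.8025662631932406
[323.6 253.4] [318 247  12  14 139] [324.4 190. ] [321 186   8   9  65] [494.74447345 -81.31164558 201.29669887] 1.8999699978191704
[362.5 249. ] [357 243  12  13 137] [327.6 178.4] [324 175   8   8  59] [ 505.2975072  -166.57652311  197.46510706] 0.12496312713031707
spray 0.0
brush 0.0
deterg 0.0
jar 0.479
mug 0.269
```

View pics/c10.png

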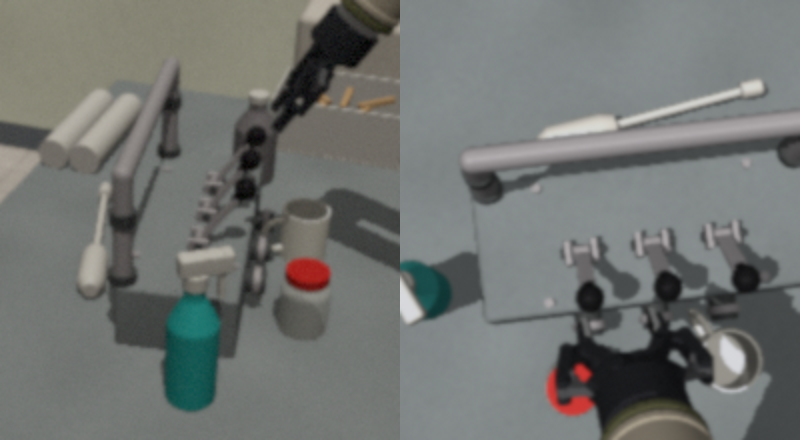

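All three levers lean to the robot with the balls in line: top px (285,259), (324,253) and (363,249). The jar and mug are partly hidden by the gripper from above, so I'll check them in the side view and that the arm is at rest.

```bash
python3 -m jog '[[[0,0,0,0,0,0,0.65],[0,0,0,0,0,0,0.65]]]'
python3 - <<'E'
from h import *
from bench import snapshot,telemetry
s=telemetry.sense();print(s["qd"].round(2),s["joint_pos"].round(1))
b,_=snapshot("side");a=np.load("pics/side0.npz")["p"]
for n,f in dict(red=lambda p:(p[:,:,0]>120)&(p[:,:,1]<60),teal=lambda p:(p[:,:,1]>80)&(p[:,:,0]<50)).items():
    for p in(a,b): y,x=np.nonzero(f(p)[180:330,260:400]); print(n,(x.mean()+260).round(1),(y.mean()+180).round(1),len(x))
D=cv2.absdiff(a,b).max(2)
for n,(x0,x1,y0,y1) in dict(jar=(338,370,238,280),mug=(336,368,206,240),spray=(280,318,234,316)).items(): print(n,(D[y0:y1,x0:x1]>50).mean().round(3))
E
```

```text
time: 31.6
tool_pos: [475.9, -16.2, 267.2]
tcp_rot: [-178.5, -32.3, 8.2]
ft_force: [-0.1, 0.9, 0.3]
finger_gap: 55.6
[-0.12 -0.07 -0.38 -0.    0.03  0.06] [-22.9 -51.1 129.   18.   75.1  58. ]
red 353.6 245.5 211
red 353.8 245.6 208
teal 296.1 284.2 1024
teal 296.2 283.9 985
jar 0.0
mug 0.097
spray 0.0
```

Joint 2 is close to its limit, so I'll ease forward and up, then check the mug once more.

```bash
python3 -m jog '[[[0.5,0,-0.2,0,0,0,0.65],[0.6,0,0,0,0,0,0.65],[0.5,0,0,0,0,0,0.65],[0,0,0,0,0,0,0.65],[0,0,0,0,0,0,0.65]]]'
python3 - <<'E'
from h import *
from bench import snapshot,telemetry
print(telemetry.sense()["joint_pos"].round(1))
A={n:np.load(f"pics/{n}0.npz") for n in("top","side")};out=[]
for n,(x0,x1,y0,y1) in dict(side=(325,380,195,285),top=(255,385,260,325)).items():
    p,d=snapshot(n);a=A[n]["p"];D=np.abs(d-A[n]["d"])[y0:y1,x0:x1];print(n,"depth diff>15:",(D>15).mean().round(3))
    out+=[cv2.resize(q[y0:y1,x0:x1],(390,260) if n=="top" else (390,330)) for q in(a,p)]
cv2.imwrite("pics/c11.png",np.vstack([np.hstack(out[:2]),np.hstack(out[2:])])[:,:,::-1])
E
python3 kn.py '[(284,259),(324,252),(361,247)]' '[(322,203),(326,190),(328,178)]'
```

```text
time: 32.28
tool_pos: [536.9, -7.6, 318.1]
tcp_rot: [-178.6, -32.3, 8.2]
ft_force: [-0.4, 0.4, 0.1]
finger_gap: 55.3
[-17.3 -38.2 116.9  15.4  72.8  63.2]
side depth diff>15: 0.013
top depth diff>15: 0.508
[302.9 255. ] [ 264  238   79   40 1483] [322.3 204.5] [318 201  10   8  77] [490.47499328 -38.83390716 176.1879081 ] 1.1156506634017471
[302.9 255. ] [ 264  238   79   40 1483] [324.8 189.6] [321 185   9  10  82] [486.77196207 -35.09858176 227.08575729] 2.3746801212207105
[362.1 248.9] [356 242  13  14 155] [327.5 178.1] [324 174   8   9  66] [ 505.39593363 -165.4510515   199.06510291] 0.1342458081081045
```

View pics/c11.png

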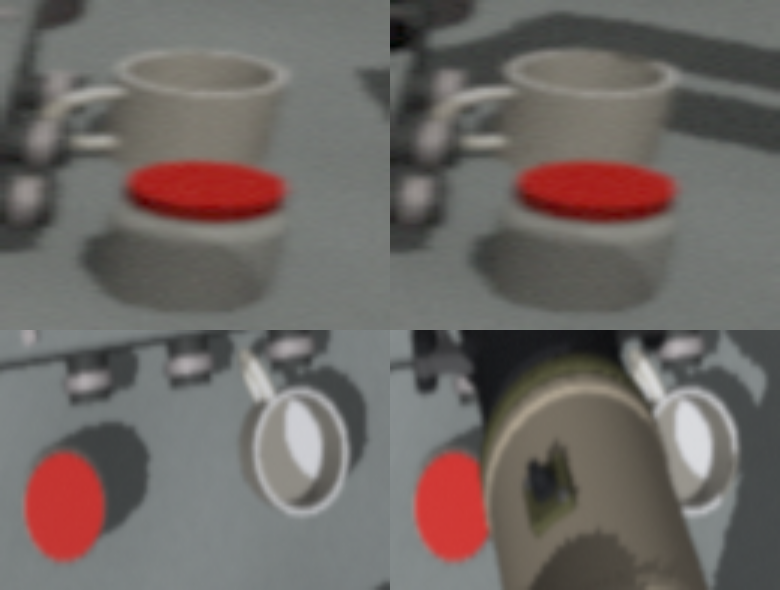

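The before/after views show the mug and jar unmoved (lid at top left-lower, mug rim at the same place). The levers are home and the arm is clear, so I'm handing in.

```bash
python3 -c "from bench import job;print(job.hand_in())"
```

```text
the job is handed in; nothing more can be done
None
```

All three levers are thrown fully towards the robot and released, and the job was handed in at about 32 s. I tried the right lever first and it was blocked (14 N against the block). I then threw the middle lever, the right and last the left.

- **Levers:** Every knob travelled about 117 mm. I felt the end stop at about 13 N on the middle lever, 55 N on the right and 37 N on the left. In the last clear check the middle knob sat about 1 mm short of the line between the other two, roughly 0.01–0.03 rad. That is still well above 1.1 rad.
- **Bystanders:** The spray bottle, jar, mug, detergent and brush matched the first pictures. The final top view was partly hidden by the arm, so the jar and mug were confirmed mostly from the side view. After the final lift the arm also hid the left and middle knobs from above, so their numbers come from the check just before.
- **What went wrong on the way:**
  - The fingertips sat about 20–25 mm behind where the reported tool position put them.
  - My first pinch missed, and the ball slipped out once on the middle lever and once on the right. I regripped deeper each time.
  - On the final retreat joint 2 came within about 0.1° of its limit, and I backed it off.

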